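# Shut the lane gate and push the row of feed pots up to it

## Task

At the aluminium pot lane, slide the small steel gate at its end on the robot's left fully shut with a fingertip, then push the row of five lidded feed pots from behind, gently and as one touching row, along the lane until the first pot rests against the shut gate. Do not grip, lift or tip the pots or let the row come apart, and leave everything else on the bench where it is.

Things in the scene. Friction and masses are not known exactly. Their poses are not given: they have to be found in the camera images.
- lane: pot lane: straight aluminium channel, 400 mm long, 50 mm wide inside, fixed on a 3 mm mat. Origin: middle of its underside (3 mm above the bench); own x along it to the gate end (robot's left) from the open loading end (x = -200 mm), y across, roughly towards the robot, z up. All heights here are above its underside: lane floor 10 mm, side walls (3 mm thick) up to 26 mm, pot tops 60 mm
- gate_face (a point): point where the first pot meets the shut gate: mid-lane, inner face of the gate plate, lane x = 190 mm, height 35 mm; fixed to the lane, with its axes. Aluminium guide cheeks 58 mm high stand either side of the lane here, at lane x = 183 to 202 mm, y = 28.5 to 40.5 mm and y = -37.5 to -27 mm
- gate (a joint): how far the gate is open, in m: 0 shut, 0.058 fully open. The gate is a steel plate, 5 mm thick, 56 mm high, that slides across the end of the lane in guides; it opens along the lane's +y (towards the robot) and shuts along -y (away from the robot). About 2 N moves it; it stays where it is left; a hard stop ends it at 0
- gate_tab (a point): middle of the outer face of the gate's upright thumb tab, the face to push on to shut it. The tab is a plate square to the gate's travel: 36 mm wide along the lane, 4 mm thick, from height 18 to 58 mm; this point is at 38 mm. It moves with the gate: lane x = 192.5 mm, y = 48 mm plus the opening; axes as the lane's
- pot_1: lidded feed pot, white with a grey screw lid, straight-sided, 46 mm across and 50 mm high, 50 to 100 g, in the lane; origin at the centre of its underside, z up. First of the row of five, nearest the gate; the five are alike and stand touching, in order 1 to 5. Its centre is at lane x = 167 mm when it rests against the shut gate
- pot_2: lidded feed pot, white with a grey screw lid, straight-sided, 46 mm across and 50 mm high, 50 to 100 g, in the lane; origin at the centre of its underside, z up. Number 2 of the row, counted from the gate
- pot_3: lidded feed pot, white with a grey screw lid, straight-sided, 46 mm across and 50 mm high, 50 to 100 g, in the lane; origin at the centre of its underside, z up. Number 3 of the row, counted from the gate
- pot_4: lidded feed pot, white with a grey screw lid, straight-sided, 46 mm across and 50 mm high, 50 to 100 g, in the lane; origin at the centre of its underside, z up. Number 4 of the row, counted from the gate
- pot_5: lidded feed pot, white with a grey screw lid, straight-sided, 46 mm across and 50 mm high, 50 to 100 g, in the lane; origin at the centre of its underside, z up. Last of the row, nearest the open loading end, with bare lane floor behind it; its centre is at about lane x = -17 mm when the row is home. Pushing the whole row takes 1 to 4 N
- spare_pot: a sixth pot of the same kind (46 mm across, 50 mm high) standing on the mat just beyond the lane, not in it; not part of the row, to be left alone; origin at the centre of its underside
- feed_cup: open white ceramic cup, 60 mm across, 34 mm high, on the mat beyond the lane; to be left alone; origin at the centre of its underside
- forceps: steel forceps, about 140 mm long and 8 mm high, lying on the mat on the robot's side of the lane; to be left alone; origin near the middle, on the mat, own x along it to the tips
- nest_bowl: round woven nest bowl, 125 mm across, 45 mm high, at the left or right edge of the mat; to be left alone; origin at the centre of its underside
- syringe: clear feeding syringe, about 140 mm long and 18 mm thick, lying on the mat well beyond the lane; to be left alone; origin on the mat under the middle of its barrel, own x to its nozzle
- rinse_bottle: white bottle, 60 mm across, 150 mm high, at the right or left edge of the mat; to be left alone; origin at the centre of its underside
Not all that is in view belongs to the job. What is shaped like the pot_1 but purple is not meant.

How it is judged:
By the outcome, as a careful person would: the job done as asked, in the order asked, and still so for the second after the job is handed in, with the robot touching nothing.
It also fails if it takes over 48 s, if anything falls off the work surface, if the arm or the gripper's body presses on something with over 40 N, if the wrist force passes 120 N, or if a joint passes its speed limit or range.

## Robot

A 6-joint arm with a two-finger parallel gripper is mounted at the origin on the work surface. World frame = base frame: x ahead of the robot, y to its left, z up, the work surface at z = 0. Lengths are in m, angles in degrees, forces in N, time in s.
With the tool pointing down it reaches from about 0.4 to 0.825 m from the base axis. Payload 7 kg.
Tool frame: the origin (TCP) lies at the very end of the fingers, on their centre line; the grasp point (between the pads) lies 19 mm behind it (ctrl.pinch_z is the distance from the TCP to the grasp point, in m); z points along the fingers, x is the direction in which the jaws open and shut, and the axes are right-handed (so a half turn about z gives the same grasp; the last joint's range is limited). The gripper opens to 88 mm and grips with 3 to 60 N. Pads are 19 mm wide; open, the fingers measure 130 mm over their backs; the gripper's body (78 mm by 193 mm) begins 47 mm behind the grasp point.
Start: joints at [-58.608, 20.546, 0.682, 0, -70.136, -16.507], TCP at [0.173, -0.652, 0.227] pointing down, gripper open.
Joint ranges: [-176.03, 176.03], [-82.01, 121.73], [-58.28, 71.71], [-173.87, 95.51], [-174.79, -0.11], [-173.66, 173.66]. Speed limits (degrees/s): [136.94, 136.94, 172.46, 180, 180, 180].

## Interface

Orientations are given as [roll, pitch, yaw] about the fixed x, y, z axes, in that order (R = Rz(yaw) Ry(pitch) Rx(roll)).
In Python, from plant import ctrl gives the robot as it stands.
- The arm moves only by the tool carry_out, never from a script. Its argument "increments" is a list of rows, each a list of 7 numbers: the turn, a rotation vector about the world's x, y, z in degrees, then the shift along the world's x, y, z in mm, then the closure, from 0 (fully open) to 1 (shut). In form: [[ax, ay, az, dx, dy, dz, grip], ...]. A call has 1 to 20 rows; each row is the pose to reach, as a shift and turn from the pose commanded when the call began; what a row does not reach only later rows make up. A row lasts 1/8 s, in which the tool goes at most 62.5 mm and 10.7 degrees, less where a joint would pass 70% of its speed; a pose out of reach is approached as far as the arm can. A call with a gripper value outside its range is refused whole. The fingers move at their own pace and stop on an object; the grip force is fixed at half the most. Time passes only in rows, so rows that repeat a pose let the fingers close. It gives the time, the measured TCP pose, the force and the opening at its end, in the units of the state.
- ctrl.get_obs(): the state, without advancing time (a new reading comes with each control period).
- ctrl.snapshot(name): name is "scene" or "top" or "wrist"; returns a dict with "pixels" (384x512x3 uint8, blue, green, red), "intrinsics" (3x3 intrinsics, pixels), "rvec" (rotation vector, rad) and "tvec" (3), from world to camera coordinates, as OpenCV has them; the wrist camera has in their place "hand_eye" (4x4, takes a point from camera to tool coordinates, whose origin is the TCP and whose axes are the tool frame's). Camera axes: x right, y down, z forward; pixel columns grow to the right and rows downward; lengths in m; the calibration is good to about 2 mm. A picture is of the moment at which its call begins: read the wrist's pose just before it. There is no depth.
- ctrl.close_job(): hands the job in, once; it reports no verdict.
Trained networks look in a picture, given as the dict that the camera call returned (one of the last four; its "shot" number tells which), for a name from the list of things; names that differ only in an ending like _2 or _b are one class to them, and where a whole thing is asked for, a point or a joint stands for the part that bears it (a point fixed in the world has none). Each returns a list of dicts, best first, with "confidence" (0 to 1); they miss things now and then, are a little off and sometimes report something else, mostly with a low value. They report only what shows in the picture. A call takes as long as a camera call. They do not tell look-alikes from the thing itself.
- ctrl.search_frame(picture, label): "centre" ([x, y, z] in m, in world coordinates, good to about 4 mm: the middle of the surface that is visible of it).
- ctrl.outline_of(picture, label): "pixels" (384x512 bool, what is visible of it).
The state is a dict: "clock": time; "joint_pos": joint angles; "qvel": joint speeds; "tau": joint torques, N m; "tool_pos": TCP position; "orientation": TCP orientation; "force": force on the tool from outside, world axes, zero at the start; "moment": the same for the moment, N m; "opening": finger opening in m.
Only numpy, scipy, OpenCV 4.12 (cv2) and the standard library are available. Lean on these libraries where they do the work, as an engineer would, in place of code of your own. Each camera call takes 0.05 s, during which the arm holds its last target. There are 200 camera calls.

## Working session

There is one attempt and no reset: what is moved stays moved. The work goes in short steps, Python scripts to look and compute and a tool call to move; the robot and the scene stay as the last step left them, time stands still between calls to the robot, and variables do not carry over. Pictures are saved under pics/ and viewed, about 8 in all and at most 12, crops included, and the job is handed in when it is done.

Besides the shell and the picture viewer there is one more tool, called after "Call:" as name(argument=value, ...) on one line, values as JSON. carry_out: Moves the arm, as the interface text tells. Its arguments: {"type":"object","properties":{"increments":{"type":"array"}},"required":["increments"]}

```bash
mkdir -p pics
cat > h.py <<'E'
import numpy as np, cv2
from plant import ctrl
def proj(s,P):
    return cv2.projectPoints(np.array(P,float).reshape(-1,1,3),np.array(s["rvec"],float),np.array(s["tvec"],float),np.array(s["intrinsics"],float),None)[0].reshape(-1,2)
def unproj(s,uv,z):
    K=np.array(s["intrinsics"]);R=cv2.Rodrigues(np.array(s["rvec"],float))[0];t=np.array(s["tvec"],float).ravel()
    d=R.T@np.linalg.inv(K)@np.array([uv[0],uv[1],1.]);c=-R.T@t
    return c+d*(z-c[2])/d[2]
E
python3 - <<'E'
from h import *
ims=[]
print(ctrl.get_obs())
for n in ("top","scene"):
    s=ctrl.snapshot(n);cv2.imwrite(f"pics/{n}0.png",s["pixels"])
    for l in ("lane","gate","gate_tab","pot_1","spare_pot","forceps","feed_cup","nest_bowl","rinse_bottle","syringe"):
        for r in ctrl.search_frame(s,l)[:8]:
            c=np.array(r["centre"]);print(n,l,round(r["confidence"],2),c.round(3),proj(s,c).round(0)[0])
E
```

```text
{'clock': 0.0, 'joint_pos': array([-5.86075229e+01,  2.05893470e+01,  6.34680023e-01, -2.05485537e-02,
       -7.01359507e+01, -1.65067352e+01]), 'qvel': array([-0.07904545,  0.03360877,  0.02452926, -0.02313209, -0.10153196,
       -0.09055648]), 'tau': array([ 1.04900992e-03, -5.82720709e+01,  2.93060321e+01,  6.99753106e+00,
        6.84678686e-03, -1.65378224e-04]), 'tool_pos': array([ 0.17325367, -0.65188467,  0.22565179]), 'orientation': array([-1.79992772e+02, -9.23719648e-02,  1.04878739e+02]), 'force': array([-0.78050432,  0.44362183, -0.11144104]), 'moment': array([ 0.02973331,  0.00180543, -0.09169489]), 'opening': 0.0876351923030167}
top lane 0.69 [0.606 0.086 0.012] [229. 165.]
top lane 0.46 [ 0.511 -0.086  0.008] [289. 200.]
top gate 0.44 [0.564 0.177 0.058] [194. 177.]
top gate_tab 0.56 [0.558 0.181 0.057] [193. 179.]
top pot_1 0.74 [ 0.601 -0.042  0.057] [275. 166.]
top pot_1 0.69 [ 0.321 -0.14   0.044] [308. 269.]
top pot_1 0.65 [0.608 0.047 0.06 ] [243. 162.]
top pot_1 0.61 [ 0.598 -0.086  0.068] [291. 167.]
top pot_1 0.6 [ 0.595 -0.132  0.061] [307. 169.]
top pot_1
[... 945 characters left out ...]
[212. 229.]
scene pot_1 0.69 [0.621 0.041 0.063] [272. 211.]
scene pot_1 0.67 [ 0.331 -0.147  0.045] [176. 161.]
scene pot_1 0.62 [ 0.615 -0.048  0.065] [242. 220.]
scene pot_1 0.61 [ 0.613 -0.09   0.067] [228. 224.]
scene pot_1 0.58 [0.306 0.232 0.043] [283. 118.]
scene spare_pot 0.63 [ 0.688 -0.021  0.054] [262. 240.]
scene forceps 0.6 [ 0.511 -0.098  0.007] [213. 208.]
scene feed_cup 0.88 [0.723 0.073 0.014] [297. 244.]
scene feed_cup 0.51 [0.556 0.176 0.045] [303. 182.]
scene nest_bowl 0.66 [0.656 0.39  0.03 ] [381. 186.]
scene nest_bowl 0.59 [ 0.614 -0.001  0.06 ] [257. 215.]
scene rinse_bottle 0.61 [ 0.64  -0.386  0.096] [125. 267.]
scene syringe 0.86 [ 0.766 -0.033  0.021] [269. 270.]
```

Run:
```python
import cv2
a=cv2.imread("pics/top0.png")[90:290,100:420];cv2.imwrite("pics/v1.png",cv2.resize(a,(800,500),interpolation=cv2.INTER_CUBIC))
a=cv2.imread("pics/scene0.png")[110:290,110:400];cv2.imwrite("pics/v2.png",cv2.resize(a,(800,497),interpolation=cv2.INTER_CUBIC))
```

```text
(no output)
```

View pics/v1.png

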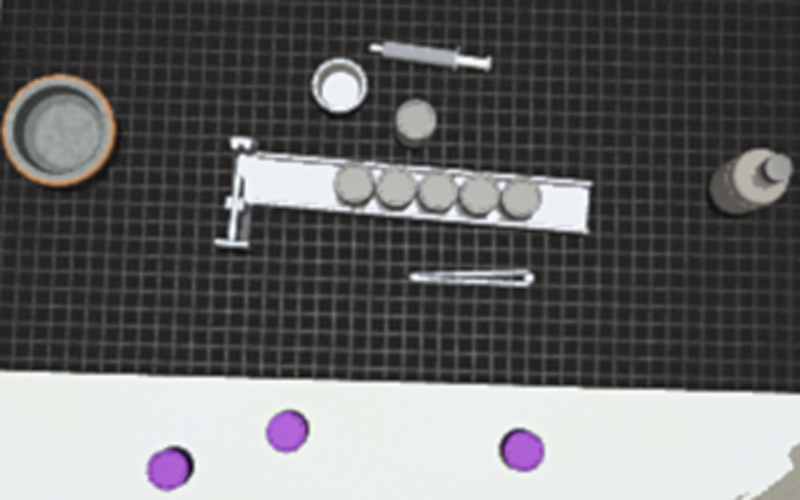

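View pics/v2.png

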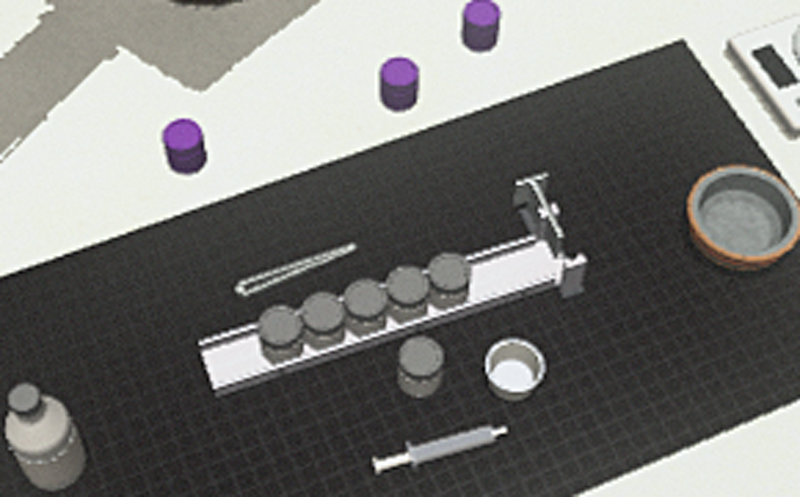

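The row of five grey-lidded pots lies at crop (355–520, 185–198). Look-alikes are the spare pot at (415,122), just beyond the lane, and three purple pots at (170,467), (287,430) and (522,450), which I'll leave alone. The gate is open, with its tab at (232,242). Next I'll fit the lane pose from the picks.

```bash
cat >> h.py <<'E'
def L2W(p,P):
    x,y,a=p;P=np.atleast_2d(P);c,s=np.cos(a),np.sin(a)
    return np.c_[x+c*P[:,0]-s*P[:,1],y+s*P[:,0]+c*P[:,1],P[:,2]+.003]
E
python3 - <<'E'
from h import *
from scipy.optimize import least_squares
s=ctrl.snapshot("top")
im=s["pixels"]
f=lambda u,v:np.array([100+u/2.5,90+v/2.5])
lids=np.array([f(355,185),f(397,188),f(438,191),f(480,195),f(520,199)])
lids_w=np.array([unproj(s,q,.063) for q in lids])
# fixed points: loading end wall tops far/near, far cheek top, near cheek top
M=np.array([[-.2,-.0265,.026],[-.2,.0265,.026],[.1925,-.032,.058],[.1925,.0345,.058]])
m=np.array([f(592,183),f(586,232),f(241,143),f(234,203)])
def res(q):
    r=(proj(s,L2W(q[:3],M))-m).ravel()
    pw=L2W(q[:3],[[q[3]-.046*i,0,.06] for i in range(5)])
    t=L2W(q[:3],[[.1925,.046+q[4],.058]])
    return np.r_[r,(proj(s,pw)-lids).ravel(),(proj(s,t)-f(232,242)).ravel()]
r=least_squares(res,[.6,.04,1.51,.07,.05],x_scale=[.01,.01,.01,.01,.01])
p=r.x;print(p.round(4),np.degrees(p[2]).round(2));print(r.fun.reshape(-1,2).round(1).tolist())
print("px/m",np.linalg.norm(proj(s,[[.6,0,.06]])-proj(s,[[.6,.1,.06]]))/.1)
np.save("p.npy",p)
for n,P in dict(tab=[.1925,.048+p[4],.038],face_shut=[.1925,.048,.038],p1=[p[3],0,.06],p5=[p[3]-.184,0,.06],gface=[.19,0,.035],approach=[.1925,.048+p[4]+.03,.038],shutTCP=[.1925,.0575,.038],behind=[p[3]-.184-.023-.021-.025,0,.018],endTCP=[-.061,0,.018]).items(): print(n,L2W(p[:3],P)[0].round(4))
E
```

```text
[ 0.6009 -0.0154  1.5104  0.0642  0.0302] 86.54
[[-0.5, 0.9], [0.5, -0.0], [-0.0, 0.5], [0.3, 0.4], [-0.2, -0.7], [-0.3, -0.4], [0.0, -0.1], [-0.0, -0.2], [0.7, -0.3], [-0.4, -0.0]]
px/m 364.60847114993044
tab [0.5345 0.1815 0.041 ]
face_shut [0.5646 0.1797 0.041 ]
p1 [0.6048 0.0488 0.063 ]
p5 [ 0.5937 -0.1349  0.063 ]
gface [0.6124 0.1743 0.038 ]
approach [0.5045 0.1833 0.041 ]
shutTCP [0.5552 0.1803 0.041 ]
behind [ 0.5896 -0.2038  0.021 ]
endTCP [ 0.5973 -0.0763  0.021 ]
```

Call:
carry_out(increments=[[0, 0, -3, 50, 62, 0, 1], [0, 0, -6, 90, 110, 0, 1], [0, 0, -9, 130, 160, 0, 1], [0, 0, -12, 170, 210, 0, 1], [0, 0, -15, 210, 260, 0, 1], [0, 0, -18.4, 250, 310, 0, 1], [0, 0, -18.4, 290, 360, 0, 1], [0, 0, -18.4, 325, 405, 0, 1], [0, 0, -18.4, 325, 460, 0, 1], [0, 0, -18.4, 325, 520, 0, 1], [0, 0, -18.4, 325, 580, 0, 1], [0, 0, -18.4, 325, 640, 0, 1], [0, 0, -18.4, 325, 700, 0, 1], [0, 0, -18.4, 325, 760, 0, 1], [0, 0, -18.4, 325, 815, 0, 1], [0, 0, -18.4, 325, 835, -20, 1], [0, 0, -18.4, 325, 835, -40, 1], [0, 0, -18.4, 325, 835, -40, 1], [0, 0, -18.4, 325, 835, -40, 1], [0, 0, -18.4, 325, 835, -40, 1]])

```text
clock: 3.65
tool_pos: [0.4989, 0.1826, 0.1876]
orientation: [179.9, -0.1, 86.5]
force: [-0.7, -0.5, -0.3]
opening: 0.0005
```

```bash
cat >> h.py <<'E'
from scipy.spatial.transform import Rotation as Ro
def wrist():
    o=ctrl.get_obs();s=ctrl.snapshot("wrist")
    T=np.eye(4);T[:3,:3]=Ro.from_euler("xyz",o["orientation"],degrees=True).as_matrix();T[:3,3]=o["tool_pos"]
    W=np.linalg.inv(T@np.array(s["hand_eye"]))
    s["rvec"]=cv2.Rodrigues(W[:3,:3])[0];s["tvec"]=W[:3,3];return s,o
E
python3 - <<'E'
from h import *
p=np.load("p.npy");s,o=wrist();im=s["pixels"].copy()
t=.048+p[4]
P=[[.1745,t,.058],[.2105,t,.058],[.183,.0285,.058],[.202,.0285,.058],[.202,.0405,.058],[.183,.0405,.058],[.183,-.027,.058],[.19,0,.01],[.19,.025,.026],[.19,-.025,.026],[p[3],0,.06]]
for i,(u,v) in enumerate(proj(s,L2W(p[:3],P))):
    print(i,u.round(),v.round());cv2.drawMarker(im,(int(u),int(v)),(0,0,255),0,8) if 0<=u<512 and 0<=v<384 else 0
cv2.imwrite("pics/w1.png",cv2.resize(im,(800,600)))
E
```

```text
0 242.0 216.0
1 273.0 216.0
2 250.0 254.0
3 266.0 254.0
4 266.0 245.0
5 250.0 245.0
6 250.0 292.0
7 256.0 254.0
8 256.0 244.0
9 256.0 276.0
10 154.0 275.0
```

View pics/w1.png

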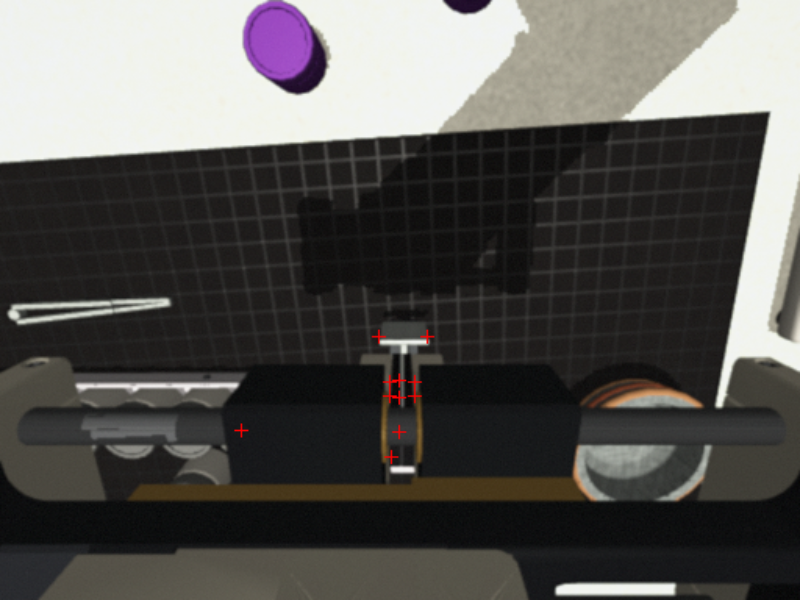

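The prediction lands on the tab within about 3 mm. Next I'll lower the closed fingertips on the robot's side of it and push it shut.

Call:
carry_out(increments=[[0, 0, 0, 0, 0, -60, 1], [0, 0, 0, 0, -1, -110, 1], [0, 0, 0, 0, -1, -145, 1], [0, 0, 0, 4, -1, -154, 1], [0, 0, 0, 8, -1, -154, 1], [0, 0, 0, 12, -1, -154, 1], [0, 0, 0, 16, -1, -154, 1], [0, 0, 0, 20, -1, -154, 1], [0, 0, 0, 24, -1, -154, 1], [0, 0, 0, 28, -2, -154, 1], [0, 0, 0, 32, -2, -154, 1], [0, 0, 0, 36, -2, -154, 1], [0, 0, 0, 40, -2, -154, 1], [0, 0, 0, 44, -3, -154, 1], [0, 0, 0, 48, -3, -154, 1], [0, 0, 0, 51, -3, -154, 1], [0, 0, 0, 53, -3, -154, 1], [0, 0, 0, 53, -3, -154, 1], [0, 0, 0, 53, -3, -154, 1]])

```text
clock: 6.08
tool_pos: [0.5516, 0.1798, 0.0327]
orientation: [180.0, -0.0, 86.5]
force: [-1.4, -0.1, -0.1]
opening: 0.0004
```

Call:
carry_out(increments=[[0, 0, 0, 1, 0, 0, 1], [0, 0, 0, 2, 0, 0, 1], [0, 0, 0, 3, 0, 0, 1], [0, 0, 0, 3, 0, 0, 1]])

```text
clock: 6.58
tool_pos: [0.5546, 0.1797, 0.0326]
orientation: [180.0, -0.0, 86.5]
force: [-0.9, -0.5, 0.7]
opening: 0.0002
```

Call:
carry_out(increments=[[0, 0, 0, 1, 0, 0, 1], [0, 0, 0, 2, 0, 0, 1], [0, 0, 0, 2, 0, 0, 1]])

```text
clock: 6.95
tool_pos: [0.5565, 0.1797, 0.0325]
orientation: [180.0, -0.0, 86.5]
force: [-0.5, -0.9, 1.1]
opening: 0.0004
```

Run:
```python
from h import *
p=np.load("p.npy");s,o=wrist();im=s["pixels"].copy()
for n in range(1): pass
a=im[170:330,170:350];a=cv2.resize(a,(450,400),interpolation=cv2.INTER_CUBIC)
s2=ctrl.snapshot("scene");b=s2["pixels"][140:240,255:345];b=cv2.resize(b,(350,400),interpolation=cv2.INTER_CUBIC)
cv2.imwrite("pics/w2.png",np.hstack([a,b]))
print(proj(s,L2W(p[:3],[[.1925,.048,.058],[.1745,.048,.058],[.1925,.0405,.058]])).round(),o["force"])
```

```text
[[258. 273.]
 [226. 273.]
 [258. 285.]] [-0.51403652 -0.87345725  1.13586344]
```

View pics/w2.png

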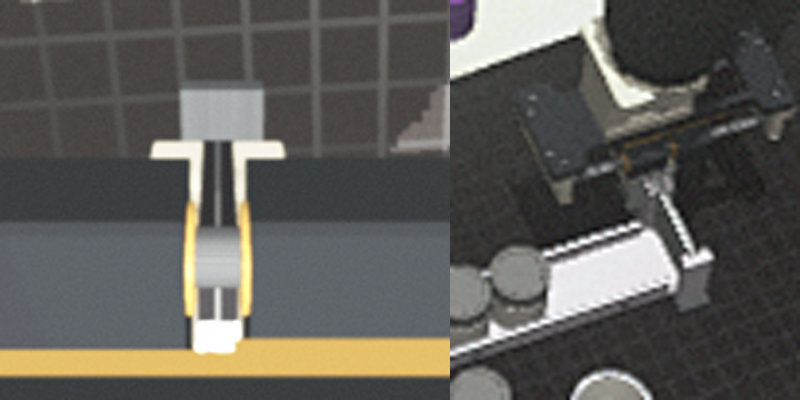

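Run:
```python
from h import *
s,o=wrist();p=np.load("p.npy")
print(np.array(s["hand_eye"]).round(3),np.array(s["intrinsics"]).round(0))
t=o["tool_pos"]
print(proj(s,[t,t+[0,0,.019],t+[0,0,.06],t+[.0095,0,0.02],t-[.0095,0,0]]).round())
q=ctrl.snapshot("scene");print("scene tcp",proj(q,[t]).round())
print("gate model shut, scene:",proj(q,L2W(p[:3],[[.1925,.048,.058],[.2105,.046,.058],[.1745,.046,.058],[.1925,-.03,.056]])).round())
for l in ("gate","gate_tab"):
  for r in ctrl.search_frame(q,l)[:2]: print(l,r["centre"],r["confidence"])
```

```text
[[ 1.     0.    -0.001 -0.   ]
 [ 0.     0.955  0.296 -0.08 ]
 [ 0.001 -0.296  0.955 -0.159]
 [ 0.     0.     0.     1.   ]] [[265.   0. 257.]
 [  0. 265. 194.]
 [  0.   0.   1.]]
[[257. 238.]
 [257. 252.]
 [257. 299.]
 [258. 267.]
 [256. 224.]]
scene tcp [[304. 184.]]
gate model shut, scene: [[306. 180.]
 [312. 179.]
 [301. 183.]
 [317. 202.]]
gate [0.6009, 0.1705, 0.0526] 0.73
gate_tab [0.5947, 0.1748, 0.0494] 0.55
gate_tab [0.6144, -0.0041, 0.0614] 0.31
```

The gate plate now spans most of the lane, but there's no clear stop force yet. I'll press on in small steps until the force rises.

Call:
carry_out(increments=[[0, 0, 0, 1, 0, 0, 1], [0, 0, 0, 2, 0, 0, 1]])

```text
clock: 7.5
tool_pos: [0.5569, 0.1797, 0.0325]
orientation: [-179.9, 0.0, 86.5]
force: [-11.4, 3.8, 9.2]
opening: 0.0003
```

Call:
carry_out(increments=[[0, 0, 0, 1, 0, 0, 1], [0, 0, 0, 2, 0, 0, 1]])

```text
clock: 7.75
tool_pos: [0.557, 0.1796, 0.0325]
orientation: [-179.7, 0.1, 86.5]
force: [-20.0, 7.5, 14.3]
opening: 0.0003
```

The hard stop came up at TCP x = 0.557, against 0.555 predicted, and the force rose to 20 N, so the gate is shut. I'll back off, rise and go round behind the row.

Call:
carry_out(increments=[[0, 0, 0, -10, 0, 0, 1], [0, 0, 0, -25, 0, 0, 1], [0, 0, 0, -30, 0, 50, 1], [0, 0, 0, -30, 0, 105, 1], [0, 0, 0, -25, -30, 127, 1], [0, 0, 0, -15, -85, 127, 1], [0, 0, 0, -5, -140, 127, 1], [0, 0, 0, 5, -195, 127, 1], [0, 0, 0, 15, -250, 127, 1], [0, 0, 0, 25, -305, 127, 1], [0, 0, 0, 31, -355, 127, 1], [0, 0, 0, 31, -387, 127, 1], [0, 0, 0, 31, -387, 127, 1], [0, 0, 0, 31, -387, 127, 1]])

```text
clock: 9.5
tool_pos: [0.5909, -0.2071, 0.1594]
orientation: [-180.0, -0.0, 86.5]
force: [0.3, 0.5, -0.4]
opening: 0.0003
```

Run:
```python
from h import *
p=np.load("p.npy");s,o=wrist();im=s["pixels"].copy()
P=[[-.2,-.025,.026],[-.2,.025,.026],[p[3]-.184,0,.06],[p[3]-.184-.023,0,.06]]
for u,v in proj(s,L2W(p[:3],P)):
    print(u.round(),v.round());cv2.drawMarker(im,(int(u),int(v)),(0,0,255),0,8)
q=ctrl.snapshot("top");b=q["pixels"].copy()
for u,v in proj(q,L2W(p[:3],[[.1925,.046,.058],[.1925,.076,.058]])):b[int(round(v)),int(round(u))]=(0,0,255)
b=cv2.resize(b[120:220,165:265],(380,380),interpolation=cv2.INTER_CUBIC)
cv2.imwrite("pics/w3.png",np.hstack([cv2.resize(im,(420,380))[:,:],b]))
print(o["tool_pos"],o["force"])
```

```text
250.0 205.0
250.0 162.0
329.0 193.0
306.0 193.0
[ 0.59093775 -0.20705339  0.15941266] [ 0.33458982  0.50208002 -0.42881066]
```

View pics/w3.png

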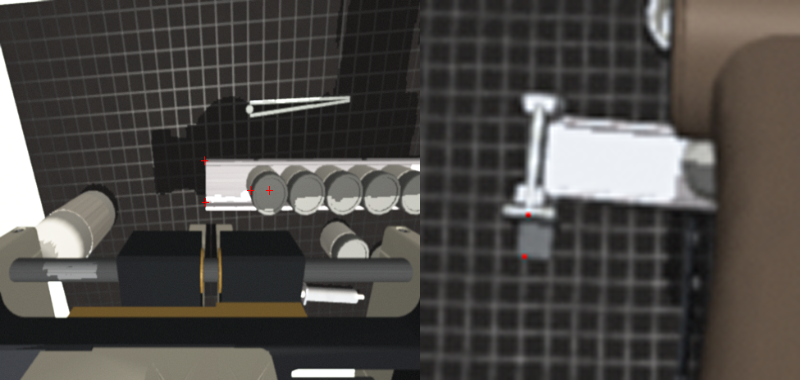

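The tab sits at the shut position in the top view (crop (530,213)). The lane end and pot 5 match the prediction to 1–2 mm in the wrist view, with clear floor behind pot 5. I'll lower into the lane and start a slow push.

Call:
carry_out(increments=[[0, 0, 0, 0, 0, -50, 1], [0, 0, 0, 0, 0, -100, 1], [0, 0, 0, 0, 0, -125, 1], [0, 0, 0, 0, 0, -137, 1], [0, 0, 0, 0, 0, -137, 1], [0, 0, 0, 0.2, 4, -137, 1], [0, 0, 0, 0.5, 8, -137, 1], [0, 0, 0, 0.7, 12, -137, 1], [0, 0, 0, 1, 16, -137, 1], [0, 0, 0, 1.1, 18, -137, 1], [0, 0, 0, 1.2, 20, -137, 1], [0, 0, 0, 1.3, 22, -137, 1], [0, 0, 0, 1.4, 24, -137, 1], [0, 0, 0, 1.6, 26, -137, 1], [0, 0, 0, 1.7, 28, -137, 1], [0, 0, 0, 1.8, 30, -137, 1]])

```text
clock: 11.6
tool_pos: [0.5932, -0.1772, 0.0226]
orientation: [-180.0, 0.0, 86.5]
force: [0.3, -1.5, -0.3]
opening: 0.0004
```

Call:
carry_out(increments=[[0, 0, 0, 0.1, 2, 0, 1], [0, 0, 0, 0.2, 4, 0, 1], [0, 0, 0, 0.4, 6, 0, 1], [0, 0, 0, 0.5, 8, 0, 1], [0, 0, 0, 0.6, 10, 0, 1], [0, 0, 0, 0.7, 12, 0, 1], [0, 0, 0, 0.8, 14, 0, 1], [0, 0, 0, 1, 16, 0, 1]])

```text
clock: 12.6
tool_pos: [0.5942, -0.1612, 0.0225]
orientation: [-180.0, 0.0, 86.5]
force: [0.9, -2.1, 0.7]
opening: 0.0007
```

Run:
```python
from h import *
s=ctrl.snapshot("scene");w,o=wrist();p=np.load("p.npy")
a=s["pixels"][160:260,170:330]
cv2.imwrite("pics/s4.png",np.vstack([cv2.resize(a,(480,300),interpolation=cv2.INTER_CUBIC),cv2.resize(w["pixels"][130:290,180:436],(480,300))]))
print(o["tool_pos"],o["force"]); t=o["tool_pos"]; print(proj(s,[t]).round(),proj(w,[t]).round())
```

```text
[ 0.59421378 -0.16098111  0.02256408] [-0.65565929 -1.8915263  -0.49022335]
[[203. 235.]] [[257. 238.]]
```

View pics/s4.png

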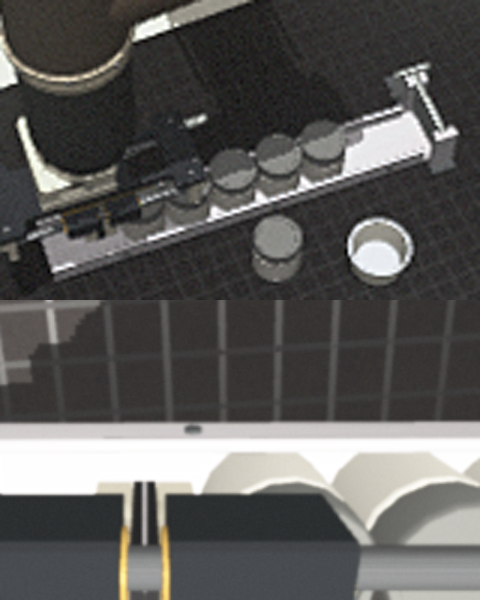

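Contact is about 2 N, the row is touching, and the gate is clear ahead. I'll keep pushing slowly.

Call:
carry_out(increments=[[0, 0, 0, 0.1, 2, 0, 1], [0, 0, 0, 0.2, 4, 0, 1], [0, 0, 0, 0.4, 6, 0, 1], [0, 0, 0, 0.5, 8, 0, 1], [0, 0, 0, 0.6, 10, 0, 1], [0, 0, 0, 0.7, 12, 0, 1], [0, 0, 0, 0.8, 14, 0, 1], [0, 0, 0, 1, 16, 0, 1], [0, 0, 0, 1.1, 18, 0, 1], [0, 0, 0, 1.2, 20, 0, 1], [0, 0, 0, 1.3, 22, 0, 1], [0, 0, 0, 1.5, 24, 0, 1], [0, 0, 0, 1.6, 26, 0, 1], [0, 0, 0, 1.7, 28, 0, 1], [0, 0, 0, 1.8, 30, 0, 1], [0, 0, 0, 1.9, 32, 0, 1], [0, 0, 0, 2.1, 34, 0, 1], [0, 0, 0, 2.2, 36, 0, 1], [0, 0, 0, 2.3, 38, 0, 1], [0, 0, 0, 2.4, 40, 0, 1]])

```text
clock: 15.2
tool_pos: [0.5966, -0.1212, 0.0225]
orientation: [-180.0, -0.0, 86.5]
force: [-0.9, -2.4, 0.6]
opening: 0.0003
```

Call:
carry_out(increments=[[0, 0, 0, 0.1, 2, 0, 1], [0, 0, 0, 0.2, 4, 0, 1], [0, 0, 0, 0.4, 6, 0, 1], [0, 0, 0, 0.5, 8, 0, 1], [0, 0, 0, 0.6, 10, 0, 1], [0, 0, 0, 0.7, 12, 0, 1], [0, 0, 0, 0.8, 14, 0, 1], [0, 0, 0, 1, 16, 0, 1], [0, 0, 0, 1.1, 18, 0, 1], [0, 0, 0, 1.2, 20, 0, 1], [0, 0, 0, 1.3, 22, 0, 1], [0, 0, 0, 1.5, 24, 0, 1], [0, 0, 0, 1.6, 26, 0, 1], [0, 0, 0, 1.7, 28, 0, 1]])

```text
clock: 16.95
tool_pos: [0.5982, -0.0932, 0.0225]
orientation: [-180.0, -0.0, 86.5]
force: [0.3, -2.1, 0.6]
opening: 0.0006
```

Run:
```python
from h import *
w,o=wrist();s=ctrl.snapshot("top");p=np.load("p.npy")
print(o["tool_pos"],o["force"])
b=s["pixels"].copy()
for sh,n in ((s,"top"),(ctrl.snapshot("scene"),"scene")):
    for r in ctrl.search_frame(sh,"pot_1")[:8]:
        c=np.array(r["centre"])
        if c[0]>.5:print(n,r["confidence"],c.round(3))
    if n=="scene":d=sh["pixels"]; print(proj(sh,L2W(p[:3],[[.167,0,.06],[.121,0,.06]])).round(1))
cv2.imwrite("pics/s5.png",np.hstack([cv2.resize(b[130:210,180:290],(412,300),interpolation=cv2.INTER_CUBIC),cv2.resize(d[160:240,240:340],(375,300),interpolation=cv2.INTER_CUBIC)]))
```

```text
[ 0.59824331 -0.09321055  0.02254029] [ 0.30532091 -2.12608751  0.59993096]
top 0.23 [ 0.578 -0.167  0.017]
scene 0.85 [0.617 0.037 0.064]
scene 0.78 [0.624 0.128 0.064]
scene 0.55 [ 0.625 -0.014  0.053]
scene 0.49 [0.62  0.082 0.062]
scene 0.42 [ 0.622 -0.046  0.042]
[[304.8 195.4]
 [290.2 200. ]]
```

View pics/s5.png

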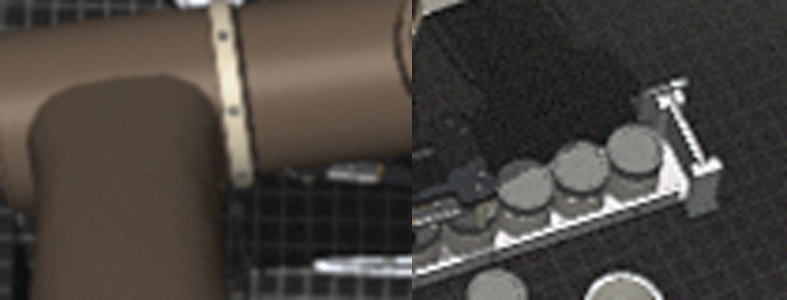

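Pot 1 has about 16 mm to go (lid at crop (635,148)). The row is upright and touching, and the gate is shut. I'll close the last stretch in smaller steps.

Call:
carry_out(increments=[[0, 0, 0, 0.1, 2, 0, 1], [0, 0, 0, 0.2, 4, 0, 1], [0, 0, 0, 0.4, 6, 0, 1], [0, 0, 0, 0.5, 8, 0, 1], [0, 0, 0, 0.6, 10, 0, 1], [0, 0, 0, 0.7, 11, 0, 1], [0, 0, 0, 0.7, 12, 0, 1]])

```text
clock: 18.08
tool_pos: [0.599, -0.0813, 0.0226]
orientation: [-180.0, 0.0, 86.5]
force: [-0.2, -2.7, 0.4]
opening: 0.0007
```

Call:
carry_out(increments=[[0, 0, 0, 0, 0.7, 0, 1], [0, 0, 0, 0.1, 1.4, 0, 1], [0, 0, 0, 0.1, 2, 0, 1]])

```text
clock: 18.45
tool_pos: [0.5991, -0.0793, 0.0226]
orientation: [180.0, -0.0, 86.5]
force: [-0.7, -2.1, 0.8]
opening: 0.0007
```

Call:
carry_out(increments=[[0, 0, 0, 0, 0.5, 0, 1], [0, 0, 0, 0.1, 1, 0, 1]])

```text
clock: 18.7
tool_pos: [0.5991, -0.0783, 0.0226]
orientation: [-180.0, -0.0, 86.5]
force: [-0.4, -3.4, 0.6]
opening: 0.0003
```

Call:
carry_out(increments=[[0, 0, 0, 0, 0.5, 0, 1], [0, 0, 0, 0.1, 1, 0, 1]])

```text
clock: 18.95
tool_pos: [0.5993, -0.0773, 0.0226]
orientation: [180.0, -0.0, 86.5]
force: [-1.0, -2.6, 0.7]
opening: 0.0006
```

Call:
carry_out(increments=[[0, 0, 0, 0, 0.5, 0, 1], [0, 0, 0, 0.1, 1, 0, 1]])

```text
clock: 19.2
tool_pos: [0.5993, -0.0763, 0.0226]
orientation: [-180.0, -0.0, 86.5]
force: [-1.1, -2.5, 0.8]
opening: 0.0002
```

Call:
carry_out(increments=[[0, 0, 0, 0, 0.5, 0, 1], [0, 0, 0, 0.1, 1, 0, 1]])

```text
clock: 19.45
tool_pos: [0.5995, -0.0753, 0.0226]
orientation: [180.0, 0.0, 86.5]
force: [-0.5, -2.1, 0.4]
opening: 0.0003
```

Call:
carry_out(increments=[[0, 0, 0, 0, 0.5, 0, 1], [0, 0, 0, 0.1, 1, 0, 1]])

```text
clock: 19.7
tool_pos: [0.5996, -0.0743, 0.0226]
orientation: [-180.0, -0.0, 86.5]
force: [0.1, -2.8, 0.3]
opening: 0.0004
```

Run:
```python
from h import *
s=ctrl.snapshot("scene");o=ctrl.get_obs();print(o["tool_pos"],o["force"])
cv2.imwrite("pics/s6.png",cv2.resize(s["pixels"][165:240,250:340],(720,600),interpolation=cv2.INTER_CUBIC))
```

```text
[ 0.59958868 -0.07424348  0.0225509 ] [-0.58148972 -2.48822244  1.15712186]
```

View pics/s6.png

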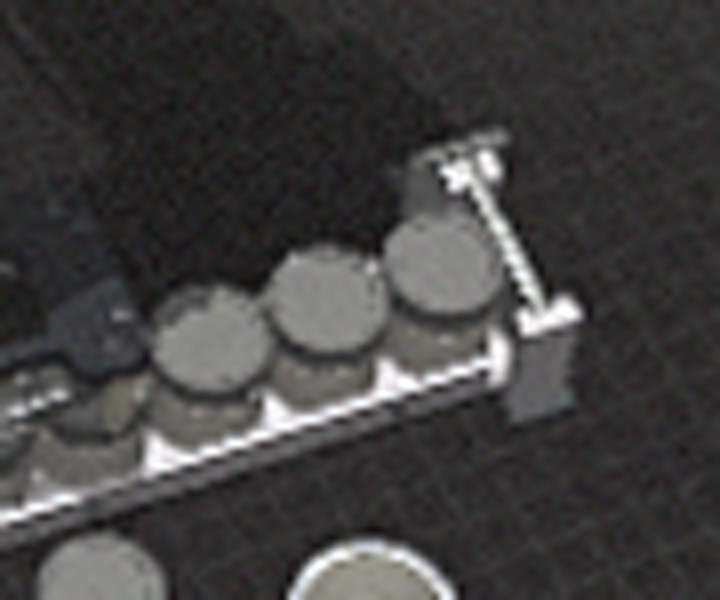

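Pot 1's lid edge (500,258) is now within 1–2 mm of the gate plate (505,250). I'll continue in fine steps until the force rises.

Call:
carry_out(increments=[[0, 0, 0, 0, 0.5, 0, 1], [0, 0, 0, 0.1, 1, 0, 1]])

```text
clock: 20.0
tool_pos: [0.5996, -0.0737, 0.0226]
orientation: [-180.0, 0.0, 86.5]
force: [-0.4, -7.5, 1.2]
opening: 0.0003
```

The force rose to 7.5 N with TCP y short of its command, so pot 1 is against the gate. I'll back straight off, rise and clear the view.

Call:
carry_out(increments=[[0, 0, 0, 0, -1, 0, 1], [0, 0, 0, -0.2, -3, 0, 1], [0, 0, 0, -0.6, -10, 0, 1], [0, 0, 0, -1.8, -30, 0, 1], [0, 0, 0, -2, -40, 30, 1], [0, 0, 0, -2, -40, 85, 1], [0, 0, 0, -2, -40, 140, 1], [0, 0, 0, -20, -80, 170, 1], [0, 0, 0, -50, -130, 180, 1], [0, 0, 0, -90, -180, 180, 1], [0, 0, 0, -130, -230, 180, 1], [0, 0, 0, -160, -280, 180, 1], [0, 0, 0, -180, -330, 180, 1], [0, 0, 0, -180, -330, 180, 1], [0, 0, 0, -180, -330, 180, 1]])

```text
clock: 21.88
tool_pos: [0.4188, -0.404, 0.2023]
orientation: [-180.0, -0.0, 86.4]
force: [0.3, 1.0, 0.9]
opening: 0.0009
```

Run:
```python
from h import *
print(ctrl.get_obs()["tool_pos"])
p=np.load("p.npy");t=ctrl.snapshot("top");s=ctrl.snapshot("scene")
print("home p1..p5 predicted top px",proj(t,L2W(p[:3],[[.167-.046*i,0,.06] for i in range(5)])).round(1).tolist())
for n,sh in (("top",t),("scene",s)):
  for l in ("spare_pot","feed_cup","forceps","rinse_bottle","nest_bowl","syringe","gate_tab"):
    for r in ctrl.search_frame(sh,l)[:1]: print(n,l,round(r["confidence"],2),np.array(r["centre"]).round(3))
a=cv2.resize(t["pixels"][100:220,170:310],(420,360),interpolation=cv2.INTER_CUBIC)
b=cv2.resize(s["pixels"][160:250,215:335],(380,285),interpolation=cv2.INTER_CUBIC)
b=np.vstack([b,np.zeros((75,380,3),np.uint8)])
cv2.imwrite("pics/s7.png",np.hstack([a,b]))
```

```text
[ 0.4188401  -0.40398537  0.20233773]
home p1..p5 predicted top px [[204.4, 159.9], [221.1, 161.4], [237.9, 162.9], [254.6, 164.4], [271.3, 165.9]]
top spare_pot 0.74 [ 0.677 -0.016  0.052]
top feed_cup 0.59 [0.726 0.071 0.011]
top forceps 0.48 [ 0.512 -0.089  0.007]
top rinse_bottle 0.66 [ 0.674 -0.015  0.054]
top nest_bowl 0.58 [0.663 0.384 0.022]
top syringe 0.7 [ 0.761 -0.028  0.02 ]
top gate_tab 0.7 [ 0.761 -0.026  0.021]
scene spare_pot 0.68 [ 0.69  -0.021  0.052]
scene feed_cup 0.9 [0.719 0.076 0.017]
scene forceps 0.47 [ 0.512 -0.098  0.006]
scene rinse_bottle 0.83 [ 0.64  -0.386  0.098]
scene nest_bowl 0.93 [0.654 0.389 0.028]
scene syringe 0.79 [ 0.762 -0.031  0.021]
scene gate_tab 0.69 [0.585 0.175 0.057]
```

View pics/s7.png

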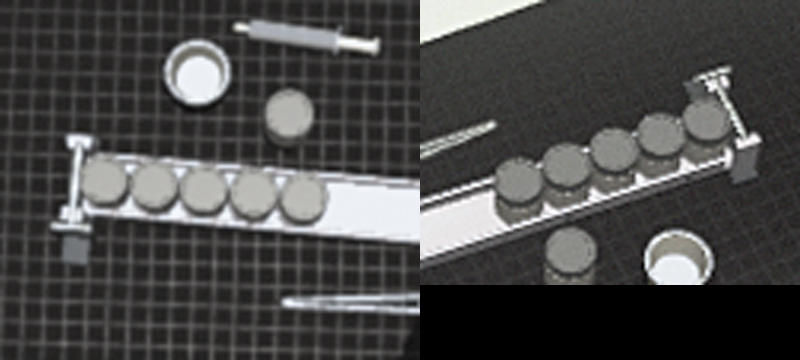

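Pot lids run from top pixel (205,160) to (271.7,165.7), against predicted home pixels (204.4,159.9) and (271.3,165.9). The gate is shut and the other things are where they were, so I'm handing in.

```bash
python3 -c "
from plant import ctrl
print(ctrl.close_job())"
```

```text
the job is handed in; nothing more can be done
None
```

I slid the gate shut with the closed fingertips, then pushed the five pots slowly from behind until the first pot met the gate. I then withdrew clear and handed the job in at about 22 s of the 48 s allowed.

- **Gate:** It met its hard stop at TCP x = 0.557, about 1.5 mm past my prediction. I pressed the stop a little harder than needed there, with about 20 N along the push and about 26 N in all.
- **Row:** Pushing took about 2–3 N, rising to 7.5 N when pot 1 met the gate. In the last pictures all five pots stand upright and touching, and pots 1 and 5 are within about 1 pixel (roughly 3 mm) of their home positions.
- **Other things:** The networks found the spare pot, cup, forceps, bowl and syringe within about 4 mm of where they started.
- **Checks that disagreed:** In the last top view the network reported the rinse bottle on the spare pot and the gate tab on the syringe. I took these as misidentifications, since the scene camera had the bottle unmoved and the picture shows the gate shut. The scene network put the tab about 20 mm beyond its shut position, but the hard stop and the pictures say it is shut.

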